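# Roll the lying bottle onto the inspection light bar

## Task

The brown bottle lying on its side in the long flat tray is to be inspected for sediment: roll it gently along the tray by pushing its top with your fingertips until it lies over the pale light bar, its middle line in line with the two small pointer posts on the rims, and leave it resting there. Do not pinch it, lift it or push low on its sides, and leave the things around the tray alone.

Things in the scene. Friction and masses are not known exactly. Their poses are not given: they have to be found in the camera images.
- bottle_mid (a point): Brown bottle with a black cap, lying on its side across the tray; loose, 140 to 250 g. This point: on its axis, half-way along its 108 mm length, 33 mm above the worktop. z axis: the bottle's axis, base to cap (nearly along the tray's x, base on the robot's side). It rolls along the tray's y; slight drag of the mat stops it soon after it is let go.
- bottle_body (a point): Middle of the bottle's round body, on its axis, 19 mm from bottle_mid towards the base: push above here. The body is 50 mm in diameter, 69 mm long, its top line 58 mm above the worktop; shoulder and cap are thinner. A fingertip that does not slip travels twice as far as the bottle rolls, so use several short strokes. Friction on it is about 0.6.
- tray: Fixed aluminium tray with dark rubber mat, 160 mm (its x) by 360 mm (its y, the rolling direction); origin: its centre, on the worktop. The mat is 8 mm above the worktop, the rims 18 mm; inside 132 x 344 mm.
- bar_mid (a point): Where bottle_mid belongs: midway between the two pointer posts, 33 mm above the worktop, over the pale light bar: a strip 22 mm wide flush with the mat, across the tray along this point's x (y: rolling direction). Pointers: short steel posts, 39 mm high, on black blocks on the long rims, 73 mm either side. Fixed, 90 to 180 mm left or right of the bottle.
- upright_bottle: Bystander: a small clear bottle with a blue cap standing upright behind the tray, 46 mm diameter, 90 mm high; origin at the centre of its underside.
- beaker: Bystander: a small glass beaker behind the tray, 52 mm wide, 60 mm high; origin at the centre of its underside.
- petri: Bystander: a small round dish behind the tray, 60 mm diameter, 16 mm high; origin at the centre of its underside.
- tape: Bystander: a roll of tape lying flat in front of the tray, 80 mm diameter, 19 mm high; origin at the centre of its underside.
There are look-alikes about, which are no part of the job. What is shaped like the part that bears bottle_mid but red is not meant.

How it is judged:
By the outcome, as a careful person would: the job done as asked, in the order asked, and still so for the second after the job is handed in, with the robot touching nothing.
It also fails if it takes over 58 s, if anything falls off the work surface, if the arm or the gripper's body presses on something with over 40 N, if the wrist force passes 120 N, or if a joint passes its speed limit or range.

## Robot

A 7-joint arm with a two-finger parallel gripper is mounted at the origin on a cart in front of the work surface, level with it; the furniture and walls round the work are solid. World frame = base frame: x ahead of the robot, y to its left, z up, the work surface at z = 0. Lengths are in m, angles in degrees, forces in N, time in s.
With the tool pointing down it reaches from about 0.425 to 0.95 m from the base axis. Payload 16.7 kg.
Tool frame: the origin (TCP) lies between the finger pads; the fingertips stand 19 mm ahead of it and the grasp point (between the pads) is the TCP; y points along the fingers, z is the direction in which the jaws open and shut, and the axes are right-handed (so a half turn about y gives the same grasp; the last joint's range is limited). The gripper opens to 94 mm and grips with 3 to 60 N. Pads are 16 mm wide; open, the fingers measure 119 mm over their backs; the gripper's body (75 mm by 177 mm) begins 78 mm behind the grasp point.
Start: joints at [-78.123, 24.414, 4.234, 92.017, -1.954, 63.644, -3.845], TCP at [0.236, 0.632, 0.224] pointing down, gripper open.
Joint ranges: [-163.25, 163.25], [-28.42, 122.38], [-70.27, 78.77], [12.13, 141.07], [-58.53, 238.53], [9.26, 117.41], [-156.51, 156.51]. Speed limits (degrees/s): [108.29, 108.29, 136.94, 136.94, 172.46, 172.46, 172.46].

## Interface

Orientations are given as [roll, pitch, yaw] about the fixed x, y, z axes, in that order (R = Rz(yaw) Ry(pitch) Rx(roll)).
In Python, from station import * gives the robot as it stands.
- The arm moves only by the tool play_rows, never from a script. Its argument "motion" is a list that holds one entry, the list of rows, each a list of 5 numbers: the shift along the tool's x, y, z in m, then the turn about the tool's y in rad, then the finger opening in m, from 0 to 0.094. A call has 1 to 5 rows; each row is the pose to reach, as a shift and turn from the pose commanded when the call began, along the tool's axes at that moment; what a row does not reach only later rows make up. A row lasts 1/10 s, in which the tool goes at most 50 mm and 8.59 degrees, less where a joint would pass 70% of its speed; a pose out of reach is approached as far as the arm can. A call with a gripper value outside its range is refused whole. The fingers move at their own pace and stop on an object; "newtons" is the grip in N (left out, the last holds). Time passes only in rows, so rows that repeat a pose let the fingers close. It gives the time, the measured TCP pose, the force and the opening at its end, in the units of the state.
- get_state(): the state, without advancing time (a new reading comes with each control period).
- camera(name): name is "scene" or "top" or "wrist"; returns the picture (420x560x3 uint8, red, green, blue); there is no depth.
- camera_model(name): a dict with "camera_matrix" (3x3 intrinsics, pixels), "dist" ([k1, k2, p1, p2, k3] as OpenCV has them; the pictures are not rectified), "eye" and "attitude" of the camera in the world. Camera axes: x right, y up, looking along -z (the intrinsics and any distortion apply to the point x, -y, -z); pixel columns grow to the right and rows downward; lengths in m; the calibration is good to about 2 mm. A picture is of the moment at which its call begins: read the wrist's pose just before it. camera_model takes no time and is no camera call; for the wrist camera it gives the pose at the moment of the call.
- close_job(): hands the job in, once; it reports no verdict.
Trained networks look in the newest picture that a camera, given by its name, has taken for a name from the list of things; names that differ only in an ending like _2 or _b are one class to them, and where a whole thing is asked for, a point or a joint stands for the part that bears it (a point fixed in the world has none). Each returns a list of dicts, best first, with "conf" (0 to 1); they miss things now and then, are a little off and sometimes report something else, mostly with a low value. They report only what shows in the picture. A call takes as long as a camera call. They do not tell look-alikes from the thing itself.
- boxes_of(camera, thing): "centre" ([x, y, z] in m, in the coordinates of the camera as it stood for that picture, good to about 4 mm: the middle of the surface that is visible of it).
- regions_of(camera, thing): "mask" (420x560 bool, what is visible of it).
The state is a dict: "t": time; "joint_pos": joint angles; "joint_velocities": joint speeds; "joint_efforts": joint torques, N m; "position": TCP position; "ee_rot": TCP orientation; "contact_force": force on the tool from outside, world axes, zero at the start; "torque": the same for the moment, N m; "width": finger opening in m.
Only numpy, scipy, OpenCV 4.12 (cv2) and the standard library are available. Lean on these libraries where they do the work, as an engineer would, in place of code of your own. Each camera call takes 0.05 s, during which the arm holds its last target.

## Working session

There is one attempt and no reset: what is moved stays moved. The work goes in short steps, Python scripts to look and compute and a tool call to move; the robot and the scene stay as the last step left them, time stands still between calls to the robot, and variables do not carry over. Pictures are saved under pics/ and viewed, and the job is handed in when it is done.

Besides the shell and the picture viewer there is one more tool, called after ">>>" in YAML: its name, and indented under it one key for each argument. play_rows: Moves the arm, as the interface text tells. Its arguments: {"type":"object","properties":{"motion":{"type":"array"},"newtons":{"type":"number"}},"required":["motion"]}

```bash
ls; mkdir -p pics; python3 - <<'E'
from station import *
import cv2
s=get_state()
print(s)
for n in ("scene","top"):
    im=camera(n); cv2.imwrite(f"pics/{n}0.png",im[:,:,::-1])
    m=camera_model(n); print(n,m)
    for t in ("bottle_mid","tray","bar_mid"):
        try: print(t,boxes_of(n,t))
        except Exception as e: print(t,e)
E
```

```text
pics
{'t': 0.0, 'joint_pos': array([-78.12060398,  24.44830945,   4.23137219,  92.05064864,
        -1.95220994,  63.64392987,  -3.84259906]), 'joint_velocities': array([-0.10131189, -0.13287264, -0.04075743, -0.03507374, -0.08612669,
        0.13433223,  0.14432989]), 'joint_efforts': array([-2.35184934e-04, -9.35813785e+01,  3.66628960e+00, -4.54179847e+01,
       -4.88053181e-02,  2.02395354e-02,  9.32309581e-05]), 'position': array([0.23567857, 0.63209053, 0.22380351]), 'ee_rot': array([-9.00704540e+01, -6.51988504e-03, -2.04442670e+01]), 'contact_force': array([ 0.452951  ,  0.12220954, -0.49268305]), 'torque': array([ 0.02976135, -0.04198825, -0.01493002]), 'width': 0.0940672337537122}
scene {'camera_matrix': array([[488.29353267,   0.        , 275.4495359 ],
       [  0.        , 488.29353267, 202.0253541 ],
       [  0.        ,   0.        ,   1.        ]]), 'dist': array([-0.07249954,  0.        ,  0.        ,  0.        ,  0.        ]), 'eye': array([ 0.17856554, -0.60330953,  0.7976751 ]), 'attitude': array([ 42.86084093,  -0.26085081, -30.03911061])}
bottle_mid [{'centre
[... 295 characters left out ...]
, -0.0257, -1.0571], 'conf': 0.77}]
top {'camera_matrix': array([[433.85896692,   0.        , 277.16434462],
       [  0.        , 433.85896692, 205.58478341],
       [  0.        ,   0.        ,   1.        ]]), 'dist': array([0.03011103, 0.        , 0.        , 0.        , 0.        ]), 'eye': array([ 0.39820711, -0.02097593,  0.97590795]), 'attitude': array([  8.61523399,  -0.19401107, -89.22210746])}
bottle_mid [{'centre': [-0.1298, 0.021, -0.9381], 'conf': 0.6}, {'centre': [0.2365, -0.1367, -0.9169], 'conf': 0.55}]
tray [{'centre': [-0.0516, 0.004, -0.9812], 'conf': 0.9}, {'centre': [-0.1625, 0.1743, -0.9787], 'conf': 0.17}]
bar_mid [{'centre': [-0.0149, 0.0076, -0.9818], 'conf': 0.83}]
```

View pics/scene0.png

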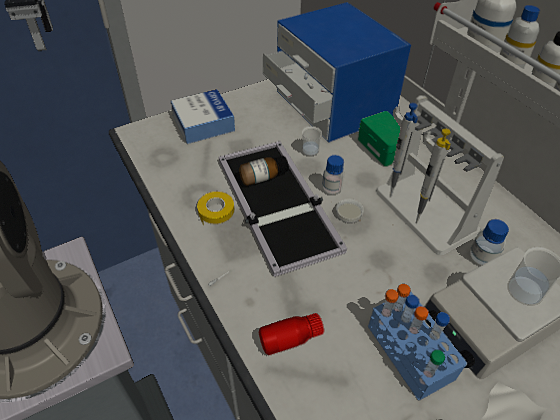

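View pics/top0.png

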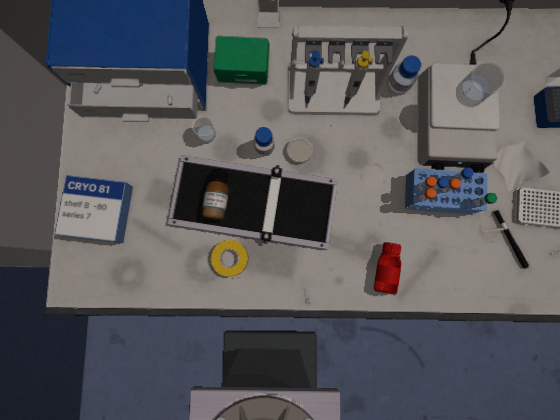

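The top view shows the tray, with the brown bottle at about (215,197), the pale bar at about (271,203) and the post blocks at (277,171) and (266,237). The red look-alike is at (388,268). I'll measure more closely.

```bash
cat > h.py <<'E'
from station import *
import cv2, numpy as np
from scipy.spatial.transform import Rotation as R
def Rm(e): return R.from_euler('xyz',e,degrees=True).as_matrix()
def unproj(m,px,z):
    p=cv2.undistortPoints(np.array(px,float).reshape(-1,1,2),m['camera_matrix'],m['dist']).reshape(-1,2)
    d=np.c_[p[:,0],-p[:,1],-np.ones(len(p))]@Rm(m['attitude']).T
    e=m['eye']; return e+d*((z-e[2])/d[:,2])[:,None]
def proj(m,P):
    c=(np.atleast_2d(P)-m['eye'])@Rm(m['attitude']); c=c*[1,-1,-1]
    return cv2.projectPoints(c,np.zeros(3),np.zeros(3),m['camera_matrix'],m['dist'])[0].reshape(-1,2)
def toW(m,c): return m['eye']+Rm(m['attitude'])@np.array(c)
E
python3 - <<'E'
from h import *
for n,x0,y0,w,h in (("top",165,150,180,105),("scene",205,130,150,145)):
    im=cv2.imread(f"pics/{n}0.png")[y0:y0+h,x0:x0+w]
    k=min(800/w,600/h); cv2.imwrite(f"pics/{n}0c.png",cv2.resize(im,None,fx=4,fy=4,interpolation=cv2.INTER_CUBIC))
for n,cs in (("scene",{"bottle_mid":[-0.0324,0.0721,-1.0945],"bar":[0.0186,-0.0257,-1.0571],"tray":[0.0224,-0.0375,-1.0454]}),("top",{"bottle":[-0.1298,0.021,-0.9381],"bar":[-0.0149,0.0076,-0.9818],"tray":[-0.0516,0.004,-0.9812]})):
    m=camera_model(n)
    for k,c in cs.items(): print(n,k,toW(m,c).round(4),proj(m,toW(m,c)).round(1))
E
```

```text
scene bottle_mid [0.5526 0.1014 0.0443] [[261.  169.9]]
scene bar [ 0.5483 -0.0083  0.0054] [[284.  213.9]]
scene tray [ 0.5433 -0.0245  0.006 ] [[285.9 219.5]]
top bottle [0.5578 0.1079 0.0511] [[217.1 195.9]]
top bar [ 0.5526 -0.0073  0.0063] [[270.6 202.2]]
top tray [0.5485 0.0294 0.0062] [[254.3 203.8]]
```

View pics/top0c.png

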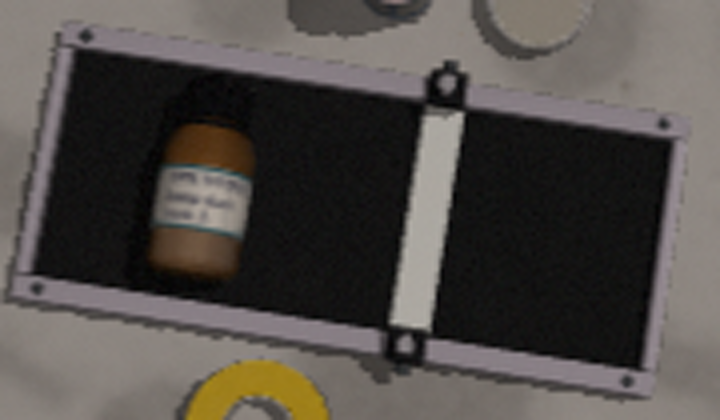

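View pics/scene0c.png

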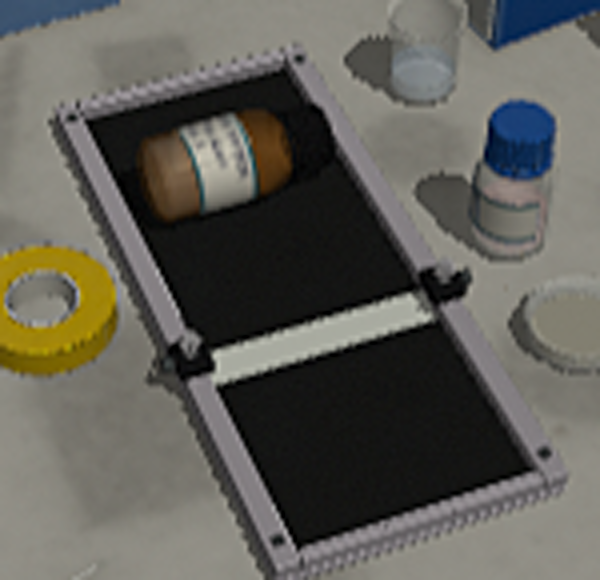

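```bash
python3 - <<'E'
from h import *
m=camera_model("top"); ms=camera_model("scene")
f=lambda a,x0=165,y0=150: np.array(a)/4.+[x0,y0]-0.375
posts=unproj(m,f([(449,81),(405,345)]),0.039); print("posts",posts.round(4),np.linalg.norm(posts[0]-posts[1]))
c=unproj(m,f([(85,35),(664,123),(627,381),(37,288)]),0.018); print("screws",c.round(4),c.mean(0))
bar=unproj(m,f([(443,110),(411,332)]),0.008);print("bar ends",bar.round(4),bar.mean(0))
ps=unproj(ms,f([(190,340),(449,272)],205,130),0.039); print("scene posts",ps.round(4),ps.mean(0))
cs=unproj(ms,f([(70,118),(299,57),(545,454),(278,541)],205,130),0.018); print("scene screws",cs.round(4),cs.mean(0))
for a,b in ((c[0],c[1]),(c[3],c[2]),(c[3],c[0]),(c[2],c[1]),(cs[0],cs[3]),(cs[1],cs[2]),(posts[1],posts[0]),(bar[1],bar[0]),(ps[0],ps[1])): print(np.degrees(np.arctan2(*(b-a)[[1,0]])))
# bottle silhouette fit top & scene
boxes={}
for n,mm in (("top",m),("scene",ms)):
    camera(n); rs=regions_of(n,"bottle_mid")
    for r in rs:
        ys,xs=np.nonzero(r["mask"]); print(n,r["conf"],xs.min(),xs.max(),ys.min(),ys.max(),len(xs),xs.mean(),ys.mean())
    np.save(f"m_{n}.npy",np.array([r["mask"] for r in rs]))
E
```

```text
posts [[ 0.62   -0.0205  0.039 ]
 [ 0.4737  0.0013  0.039 ]] 0.1479910716189908
screws [[ 0.6486  0.186   0.018 ]
 [ 0.6025 -0.1419  0.018 ]
 [ 0.4572 -0.1208  0.018 ]
 [ 0.5042  0.206   0.018 ]] [0.55313363 0.03232913 0.018     ]
bar ends [[ 0.6104 -0.0173  0.008 ]
 [ 0.4835 -0.0012  0.008 ]] [ 0.54693746 -0.00925557  0.008     ]
scene posts [[ 0.4743 -0.0024  0.039 ]
 [ 0.6174 -0.0285  0.039 ]] [ 0.54581818 -0.01542671  0.039     ]
scene screws [[ 0.5035  0.2044  0.018 ]
 [ 0.6496  0.1849  0.018 ]
 [ 0.602  -0.1429  0.018 ]
 [ 0.458  -0.122   0.018 ]] [0.55326499 0.03108812 0.018     ]
-98.00382507706038
-98.18095274102417
-7.910164297665665
-8.258979960062378
-97.94297552430803
-98.25883454347628
-8.45838365394148
-7.217997260365039
-10.347277440871927
top 0.88 374 400 242 293 1127 388.16237799467615 268.9591836734694
top 0.84 202 228 169 219 1055 216.09857819905213 195.23412322274882
top 0.71 211 248 240 276 830 229.16385542168675 257.93614457831325
scene 0.94 239 288 157 185 959 262.2909280500521 170.30344108446297
scene 0.88 259 323 313 354 1798 290.32202447163513 332.8047830923248
scene 0.28 245 322 195 225 773 284.46183699870636 212.8085381630013
```

```bash
cat > fit.py <<'E'
from h import *
from scipy.optimize import minimize
A=np.radians(-8.1); ex=np.array([np.cos(A),np.sin(A),0]); ey=np.array([-np.sin(A),np.cos(A),0])
BAR=np.array([.5469,-.0096,.033])
def sil(m,x,y,yaw,rc=.0155,z=.033):
    a=np.array([np.cos(yaw),np.sin(yaw),0]);b=np.array([-a[1],a[0],0]);t=np.linspace(0,2*np.pi,40)
    M=np.zeros((420*4,560*4),np.uint8)
    def hull(l):
        P=np.concatenate([np.array([x,y,z])+s*a+r*(np.cos(t)[:,None]*b+np.sin(t)[:,None]*[0,0,1]) for s,r in l])
        h=cv2.convexHull(((proj(m,P)+.5)*4*16).astype(np.int32)); cv2.fillConvexPoly(M,h,1,shift=4)
    hull([(-.054,.025),(.015,.025)]); hull([(.015,.025),(.03,rc)]); hull([(.03,rc),(.054,rc)])
    return cv2.resize(M*255,(560,420),interpolation=cv2.INTER_AREA)/255.
def fit(masks,x0):
    def cost(p):
        return sum(np.abs(sil(m,p[0],p[1],p[2],p[3])-k).sum() for m,k in masks)
    best=minimize(cost,x0,method='Nelder-Mead',options=dict(initial_simplex=np.array([x0]+[np.array(x0)+d for d in np.diag([.01,.01,.1,.003])]),xatol=1e-5,fatol=.1,maxiter=300))
    return best.x,best.fun
def rep(p):
    d=np.array([p[0],p[1],.033])-BAR
    return f"mid {p[0]:.4f} {p[1]:.4f} yaw {np.degrees(p[2]):.2f} rc {p[3]:.4f} rel bar u {d@ex:.4f} v {d@ey:.4f}"
E
cat > look.py <<'E'
from fit import *
import sys
x0=[float(sys.argv[1]),float(sys.argv[2]),A,.0155]; tag=sys.argv[3]
ms=[]
for n in ("top","scene"):
    im=camera(n); cv2.imwrite(f"pics/{n}{tag}.png",im[:,:,::-1]); m=camera_model(n)
    s0=sil(m,*x0[:3])>.5
    best=None
    for r in regions_of(n,"bottle_mid"):
        o=(r["mask"]&s0).sum()
        if best is None or o>best[0]: best=(o,r)
    if best is None or best[0]<100: print(n,"not found"); continue
    ms.append((m,best[1]["mask"])); p,f=fit(ms[-1:],x0); print(n,rep(p),f,best[1]["mask"].sum())
if len(ms)==2: p,f=fit(ms,x0); print("both",rep(p),f)
print(get_state()["t"])
E
python3 look.py 0.565 0.11 1
```

```text
top mid 0.5646 0.1125 yaw -6.95 rc 0.0197 rel bar u 0.0003 v 0.1234 65.16078431372549 1113
scene mid 0.5653 0.1106 yaw -8.88 rc 0.0198 rel bar u 0.0013 v 0.1216 52.06666666666666 1009
both mid 0.5652 0.1120 yaw -7.69 rc 0.0192 rel bar u 0.0010 v 0.1229 140.7921568627451
0.8
```

```bash
cat > go.py <<'E'
from fit import *
import sys
s=get_state(); T=Rm(s["ee_rot"])
if __name__=="__main__":
    tgt=np.array([float(a) for a in sys.argv[1:4]])
    print("shift tool",(T.T@(tgt-s["position"])).round(4),"turn",np.radians(s["ee_rot"][2]+8.1).round(4), T.round(3).tolist())
E
python3 go.py 0.5475 0.1226 0.224
```

```text
shift tool [ 0.4702  0.0005 -0.3688] turn -0.2155 [[0.937, -0.0, 0.349], [-0.349, 0.0, 0.937], [-0.0, -1.0, 0.0]]
```

>>> play_rows:
  motion:
    - [[0.032, 0, -0.025, 0, 0.05], [0.064, 0, -0.05, 0, 0.02], [0.096, 0, -0.075, 0, 0], [0.128, 0, -0.1, 0, 0], [0.157, 0, -0.123, 0, 0]]
  newtons: 20

```text
t: 1.3
position: [0.3409, 0.4606, 0.2246]
ee_rot: [-90.0, -0.0, -20.5]
contact_force: [1.4, 0.7, -0.5]
width: 0.0575
```

>>> play_rows:
  motion:
    - [[0.032, 0, -0.025, 0, 0], [0.064, 0, -0.05, 0, 0], [0.096, 0, -0.075, 0, 0], [0.128, 0, -0.1, 0, 0], [0.157, 0, -0.123, 0, 0]]

```text
t: 1.8
position: [0.4449, 0.2905, 0.2248]
ee_rot: [-90.0, -0.0, -20.5]
contact_force: [0.9, 0.0, 1.1]
width: 0.0175
```

```bash
python3 go.py 0.5475 0.1226 0.12; python3 -c "
from station import *
print(get_state()['joint_pos'])"
```

```text
shift tool [ 0.1548  0.1048 -0.1214] turn -0.2161 [[0.937, 0.0, 0.35], [-0.35, 0.0, 0.937], [0.0, -1.0, 0.0]]
[-52.0660907   10.9285195   13.70232447 111.0473827   -3.02659645
  58.3325265   32.50628081]
```

>>> play_rows:
  motion:
    - [[0.04, 0, -0.03, -0.1, 0], [0.08, 0, -0.06, -0.2155, 0], [0.118, 0.02, -0.09, -0.2155, 0], [0.155, 0.06, -0.122, -0.2155, 0], [0.155, 0.1, -0.122, -0.2155, 0]]

```text
t: 2.3
position: [0.5498, 0.1204, 0.1276]
ee_rot: [-89.9, -0.3, -8.4]
contact_force: [1.2, 0.7, -0.8]
width: 0.0003
```

>>> play_rows:
  motion:
    - [[0, 0.015, 0, 0, 0], [0, 0.025, 0, 0, 0], [0, 0.03, 0, 0, 0]]

```text
t: 2.6
position: [0.5464, 0.1245, 0.096]
ee_rot: [-90.0, 0.0, -8.1]
contact_force: [0.7, -0.1, -0.4]
width: 0.0006
```

```bash
python3 go.py 0.5475 0.1226 0.077; python3 -c "
from h import *
print(get_state()['joint_pos'],get_state()['contact_force'])
for n in ('top','scene','wrist'): cv2.imwrite('pics/%s2.png'%n,camera(n)[:,:,::-1])
a=cv2.imread('pics/top2.png')[130:270,150:360];b=cv2.imread('pics/scene2.png')[90:290,190:370]
cv2.imwrite('pics/c2.png',np.hstack([cv2.resize(a,(420,280)),cv2.resize(b,(360,400))[:280]]))
"
```

```text
shift tool [ 0.0014  0.019  -0.0017] turn 0.0004 [[0.99, -0.0, 0.141], [-0.141, -0.0, 0.99], [-0.0, -1.0, -0.0]]
[-32.96010181  23.2531659   16.78375973 114.05093089  -9.44668568
  44.00112144  71.27790773] [ 0.67860977 -0.11332159 -0.40540684]
```

View pics/c2.png

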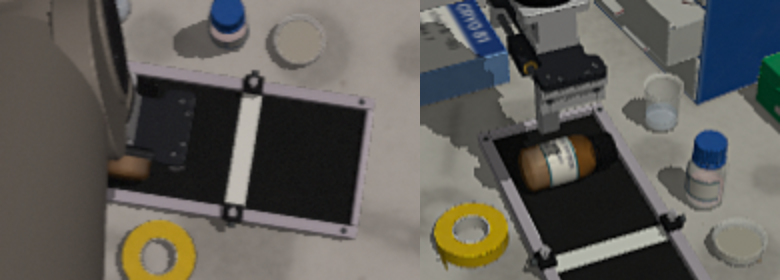

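View pics/wrist2.png

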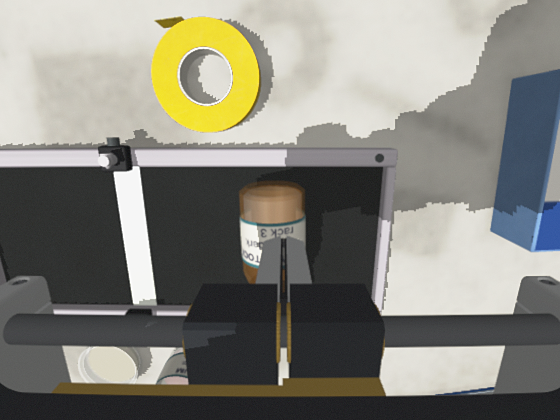

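>>> play_rows:
  motion:
    - [[0.001, 0.008, -0.004, 0, 0], [0.001, 0.015, -0.004, 0, 0], [0.001, 0.017, -0.004, 0, 0], [0.001, 0.018, -0.004, 0, 0], [0.001, 0.018, -0.004, 0, 0]]

```text
t: 3.25
position: [0.5468, 0.1202, 0.0783]
ee_rot: [-90.0, 0.0, -8.1]
contact_force: [-0.7, -0.8, -0.2]
width: 0.0003
```

>>> play_rows:
  motion:
    - [[0, 0.001, 0, 0, 0], [0, 0.001, 0, 0, 0]]

```text
t: 3.45
position: [0.5471, 0.1203, 0.0776]
ee_rot: [-90.0, -0.0, -8.1]
contact_force: [-0.7, -0.2, 2.0]
width: 0.0005
```

>>> play_rows:
  motion:
    - [[0, 0.0007, 0, 0, 0], [0, 0.0007, 0, 0, 0]]

```text
t: 3.65
position: [0.5472, 0.1205, 0.0774]
ee_rot: [-90.0, -0.0, -8.1]
contact_force: [-3.0, 1.5, 11.7]
width: 0.0006
```

>>> play_rows:
  motion:
    - [[0, -0.0002, -0.003, 0, 0], [0, -0.0002, -0.009, 0, 0], [0, -0.0002, -0.015, 0, 0], [0, -0.0002, -0.02, 0, 0], [0, -0.0002, -0.022, 0, 0]]

```text
t: 4.15
position: [0.544, 0.0978, 0.0771]
ee_rot: [-90.0, -0.0, -8.1]
contact_force: [1.4, -0.7, 1.3]
width: 0.0003
```

```bash
python3 look.py 0.5637 0.101 3; python3 go.py .5475 .1226 .077
```

```text
top not found
scene mid 0.5641 0.0990 yaw -4.95 rc 0.0178 rel bar u 0.0018 v 0.1100 139.21176470588236 911
4.35
shift tool [-0.0001  0.0001  0.0243] turn 0.0001 [[0.99, 0.001, 0.141], [-0.141, 0.0, 0.99], [0.001, -1.0, 0.0]]
```

```bash
python3 -c "
from h import *
b=cv2.imread('pics/scene3.png')[110:260,200:350]
cv2.imwrite('pics/c3.png',cv2.resize(b,(600,600),interpolation=cv2.INTER_CUBIC))
"
```

```text
(no output)
```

View pics/c3.png

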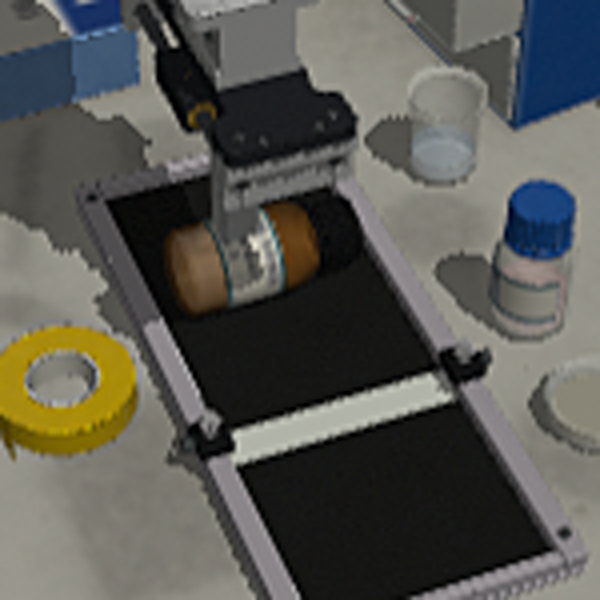

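>>> play_rows:
  motion:
    - [[0, -0.008, 0, 0, 0], [0, -0.008, 0.013, 0, 0], [0, -0.008, 0.013, 0, 0], [0, -0.001, 0.013, 0, 0], [0, 0.0003, 0.013, 0, 0]]

```text
t: 4.85
position: [0.546, 0.112, 0.0767]
ee_rot: [-89.9, -0.0, -8.1]
contact_force: [-6.7, 2.8, 31.5]
width: 0.0006
```

```bash
python3 look.py 0.5637 0.101 4; python3 go.py .5475 .1226 .077; python3 -c "
from station import *
for i in range(1):print(get_state()['contact_force'])"
```

```text
top mid 0.5516 0.0945 yaw 3.54 rc 0.0000 rel bar u -0.0100 v 0.1037 750.5725490196078 137
scene mid 0.5638 0.0984 yaw -6.21 rc 0.0187 rel bar u 0.0015 v 0.1093 75.33333333333334 999
both mid 0.5648 0.0980 yaw -6.03 rc 0.0147 rel bar u 0.0025 v 0.1090 997.1960784313725
5.05
shift tool [ 0.0001 -0.0001  0.011 ] turn 0.0002 [[0.99, 0.001, 0.141], [-0.141, 0.001, 0.99], [0.0, -1.0, 0.001]]
[-3.15512259  1.86072411 17.2138309 ]
```

>>> play_rows:
  motion:
    - [[0, -0.0005, -0.003, 0, 0], [0, -0.0005, -0.011, 0, 0], [0, -0.0005, -0.02, 0, 0], [0, -0.0005, -0.028, 0, 0], [0, -0.0005, -0.032, 0, 0]]

```text
t: 5.55
position: [0.5407, 0.0786, 0.0766]
ee_rot: [-90.0, 0.0, -8.1]
contact_force: [0.2, -0.2, 1.0]
width: 0.0002
```

>>> play_rows:
  motion:
    - [[0, 0, 0, 0, 0], [0, -0.008, 0.001, 0, 0], [0, -0.008, 0.015, 0, 0], [0, -0.008, 0.015, 0, 0], [0, -0.0025, 0.015, 0, 0]]

```text
t: 6.05
position: [0.5435, 0.0955, 0.0798]
ee_rot: [-90.0, -0.0, -8.0]
contact_force: [-1.1, -0.1, -0.1]
width: 0.0003
```

```bash
python3 look.py 0.5615 0.083 5; python3 go.py .5475 .1226 .077; python3 -c "
from station import *
for i in range(1):print(get_state()['contact_force'],get_state()['position'])"
```

```text
top not found
scene mid 0.5618 0.0822 yaw -7.33 rc 0.0183 rel bar u 0.0018 v 0.0930 75.09803921568627 994
6.25
shift tool [0.0005 0.0022 0.0288] turn -0.0001 [[0.99, -0.001, 0.141], [-0.141, -0.0, 0.99], [-0.001, -1.0, -0.001]]
[-0.35148053  0.54436205  0.08371001] [0.5429015  0.09415311 0.07920315]
```

>>> play_rows:
  motion:
    - [[0, 0.0022, 0, 0, 0], [0, 0.0022, -0.004, 0, 0], [0, 0.0022, -0.014, 0, 0], [0, 0.0022, -0.026, 0, 0], [0, 0.0022, -0.032, 0, 0]]

```text
t: 6.75
position: [0.5384, 0.0613, 0.0773]
ee_rot: [-90.0, 0.0, -8.2]
contact_force: [-0.1, 0.1, -0.1]
width: 0.0005
```

>>> play_rows:
  motion:
    - [[0, 0, 0, 0, 0], [0, -0.008, 0.001, 0, 0], [0, -0.008, 0.015, 0, 0], [0, -0.008, 0.015, 0, 0], [0, -0.0025, 0.015, 0, 0]]

```text
t: 7.25
position: [0.5412, 0.0788, 0.0801]
ee_rot: [-90.0, -0.1, -8.0]
contact_force: [0.5, 0.1, -0.1]
width: 0.0005
```

```bash
python3 look.py 0.5595 0.067 6; python3 go.py .5475 .1226 .077; python3 -c "
from station import *
for i in range(1):print(get_state()['contact_force'],get_state()['position'])"
```

```text
top not found
scene mid 0.5580 0.0618 yaw -6.27 rc 0.0197 rel bar u 0.0010 v 0.0722 47.13333333333333 1089
7.45
shift tool [0.0006 0.0025 0.0458] turn -0.0001 [[0.99, -0.001, 0.141], [-0.141, -0.0, 0.99], [-0.001, -1.0, -0.001]]
[-1.25605144 -0.75926857  0.17577225] [0.54047468 0.07732085 0.07948134]
```

>>> play_rows:
  motion:
    - [[0, 0, -0.004, 0, 0], [0, 0.0024, -0.005, 0, 0], [0, 0.0026, -0.008, 0, 0], [0, 0.0026, -0.015, 0, 0], [0, 0.0026, -0.022, 0, 0]]

```text
t: 7.95
position: [0.5381, 0.0554, 0.0776]
ee_rot: [-90.0, -0.0, -8.1]
contact_force: [1.1, -0.1, 2.5]
width: 0.0003
```

>>> play_rows:
  motion:
    - [[0, 0, -0.006, 0, 0], [0, 0, -0.01, 0, 0], [0, 0, -0.011, 0, 0], [0, -0.007, -0.011, 0, 0], [0, -0.007, 0.004, 0, 0]]

```text
t: 8.45
position: [0.5386, 0.0587, 0.0852]
ee_rot: [-90.0, -0.0, -8.2]
contact_force: [0.1, -0.4, -0.0]
width: 0.0005
```

```bash
python3 look.py 0.5565 0.048 7; python3 go.py .5475 .1226 .077; python3 -c "
from station import *
for i in range(1):print(get_state()['contact_force'],get_state()['position'])"
```

```text
top not found
scene mid 0.5562 0.0479 yaw -6.84 rc 0.0182 rel bar u 0.0011 v 0.0583 58.48627450980392 1058
8.65
shift tool [0.0005 0.0073 0.0626] turn 0.0017 [[0.99, -0.0, 0.139], [-0.139, 0.0, 0.99], [-0.0, -1.0, 0.0]]
[ 0.34245774  0.25111599 -0.65140808] [0.53827529 0.06072229 0.0842721 ]
```

>>> play_rows:
  motion:
    - [[0, 0.005, -0.002, 0, 0], [0, 0.007, -0.002, 0, 0], [0, 0.0072, -0.006, 0, 0], [0, 0.0072, -0.013, 0, 0], [0, 0.0072, -0.02, 0, 0]]

```text
t: 9.15
position: [0.5355, 0.0395, 0.0772]
ee_rot: [-90.0, -0.0, -8.1]
contact_force: [0.1, -0.0, 3.6]
width: 0.0007
```

>>> play_rows:
  motion:
    - [[0, 0, -0.007, 0, 0], [0, 0, -0.011, 0, 0], [0, 0, -0.012, 0, 0], [0, -0.007, -0.012, 0, 0], [0, -0.007, 0.004, 0, 0]]

```text
t: 9.65
position: [0.5363, 0.0428, 0.085]
ee_rot: [-90.0, -0.0, -8.3]
contact_force: [0.4, 0.2, 0.2]
width: 0.0001
```

```bash
python3 look.py 0.554 0.034 8; python3 go.py .5475 .1226 .077; python3 -c "
from station import *
for i in range(1):print(get_state()['contact_force'],get_state()['position'])"
```

```text
top not found
scene mid 0.5560 0.0338 yaw -8.74 rc 0.0188 rel bar u 0.0029 v 0.0442 72.54117647058823 1076
9.85
shift tool [0.0006 0.0071 0.0784] turn 0.0018 [[0.99, -0.0, 0.139], [-0.139, 0.0, 0.99], [-0.0, -1.0, 0.0]]
[-0.16900987 -0.27483963  0.22358724] [0.53603763 0.04502046 0.0840761 ]
```

>>> play_rows:
  motion:
    - [[0, 0.005, 0, 0, 0], [0, 0.007, 0, 0, 0], [0, 0.0072, -0.004, 0, 0], [0, 0.0072, -0.011, 0, 0], [0, 0.0072, -0.018, 0, 0]]

```text
t: 10.35
position: [0.5338, 0.0259, 0.0773]
ee_rot: [-90.0, -0.0, -8.1]
contact_force: [-1.8, -0.4, 9.0]
width: 0.0004
```

>>> play_rows:
  motion:
    - [[0, 0, -0.007, 0, 0], [0, 0, -0.011, 0, 0], [0, 0, -0.012, 0, 0], [0, -0.007, -0.012, 0, 0], [0, -0.007, 0.004, 0, 0]]

```text
t: 10.85
position: [0.5343, 0.0289, 0.0847]
ee_rot: [-90.0, -0.0, -8.3]
contact_force: [-0.9, -0.4, 0.2]
width: 0.0007
```

```bash
python3 look.py 0.552 0.018 9; python3 go.py .5475 .1226 .077; python3 -c "
from station import *
for i in range(1):print(get_state()['contact_force'],get_state()['position'])
import cv2
b=cv2.imread('pics/scene9.png')[130:280,200:350]
cv2.imwrite('pics/c9.png',cv2.resize(b,(600,600),interpolation=cv2.INTER_CUBIC))
"
```

```text
top not found
scene mid 0.5534 0.0176 yaw -7.74 rc 0.0181 rel bar u 0.0026 v 0.0279 61.98823529411764 1096
11.05
shift tool [0.0006 0.0069 0.0925] turn 0.0018 [[0.99, -0.0, 0.139], [-0.139, 0.0, 0.99], [-0.0, -1.0, 0.0]]
[ 0.4913966  -0.89426152  0.22720925] [0.53406681 0.03112615 0.08385587]
```

View pics/c9.png

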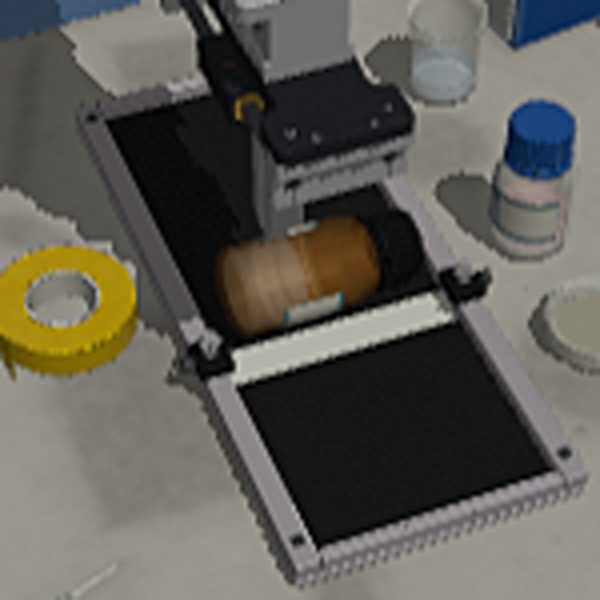

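>>> play_rows:
  motion:
    - [[0, 0.005, -0.003, 0, 0], [0, 0.0068, -0.003, 0, 0], [0, 0.007, -0.007, 0, 0], [0, 0.007, -0.014, 0, 0], [0, 0.007, -0.02, 0, 0]]

```text
t: 11.55
position: [0.5314, 0.0096, 0.0772]
ee_rot: [-90.0, -0.0, -8.1]
contact_force: [-1.0, -0.1, 6.0]
width: 0.0006
```

>>> play_rows:
  motion:
    - [[0, 0, -0.006, 0, 0], [0, 0, -0.009, 0, 0], [0, 0, -0.01, 0, 0], [0, -0.015, -0.01, 0, 0], [0, -0.03, 0.03, 0, 0]]

```text
t: 12.05
position: [0.5347, 0.0357, 0.1069]
ee_rot: [-90.1, 0.1, -8.5]
contact_force: [1.0, 0.6, 0.0]
width: 0.0005
```

>>> play_rows:
  motion:
    - [[0, -0.03, 0.045, 0, 0], [0, -0.05, 0.09, 0, 0], [0, -0.05, 0.13, 0, 0], [0, -0.05, 0.16, 0, 0], [0, -0.05, 0.16, 0, 0]]

```text
t: 12.55
position: [0.5575, 0.2036, 0.1565]
ee_rot: [-89.9, 0.0, -7.8]
contact_force: [0.3, -0.1, -0.1]
width: 0.0006
```

```bash
python3 look.py 0.549 0.003 10; python3 go.py .5475 .1226 .077; python3 -c "
from station import *
for i in range(1):print(get_state()['contact_force'],get_state()['position'])
import cv2
b=cv2.imread('pics/top10.png')[150:255,165:345]
cv2.imwrite('pics/c10.png',cv2.resize(b,(720,420),interpolation=cv2.INTER_CUBIC))
"
```

```text
top mid 0.5519 0.0059 yaw -8.17 rc 0.0182 rel bar u 0.0028 v 0.0161 50.74901960784314 1061
scene mid 0.5519 0.0034 yaw -5.63 rc 0.0184 rel bar u 0.0031 v 0.0136 60.53725490196078 1144
both mid 0.5518 0.0051 yaw -7.27 rc 0.0186 rel bar u 0.0028 v 0.0152 153.68235294117648
12.75
shift tool [ 0.0004  0.0797 -0.0751] turn -0.0011 [[0.99, -0.001, 0.142], [-0.142, -0.001, 0.99], [-0.0, -1.0, -0.001]]
[-0.23725504  0.09815606  0.41728754] [0.55781871 0.19706785 0.15659069]
```

View pics/c10.png

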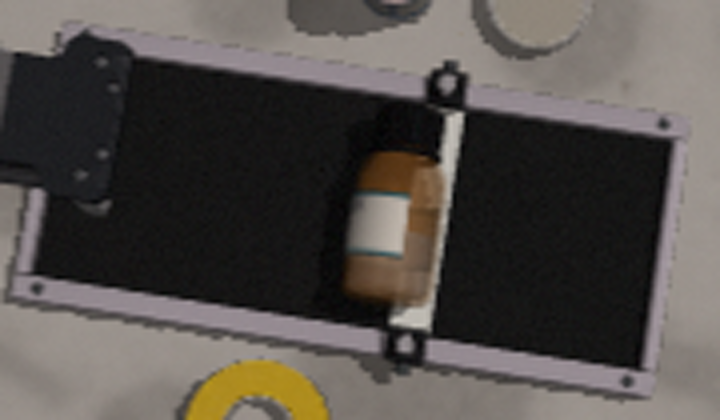

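```bash
python3 - <<'E'
from fit import *
for n,x0,y0,w,h in (("top",250,155,50,100),("scene",235,175,95,75)):
    im=cv2.imread(f"pics/{n}0.png"); k=8 if n=="scene" else 6
    m=camera_model(n); c=cv2.resize(im[y0:y0+h,x0:x0+w],None,fx=k,fy=k,interpolation=cv2.INTER_CUBIC)
    B=BAR*[1,1,0]
    P=[]
    for s in (-.073,.073):
        for z in (.018,.039): P.append(B+s*ex+[0,0,z])
    for s in (-.066,.066):
        for v in (-.011,.011): P.append(B+s*ex+v*ey+[0,0,.008])
    for q in proj(m,np.array(P)):
        cv2.circle(c,tuple(((q-[x0,y0]+.5)*k).astype(int)),3,(0,0,255),1)
    cv2.imwrite(f"pics/ov_{n}.png",c)
E
```

```text
(no output)
```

View pics/ov_top.png

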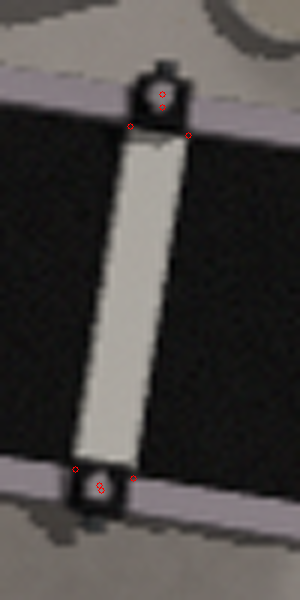

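View pics/ov_scene.png

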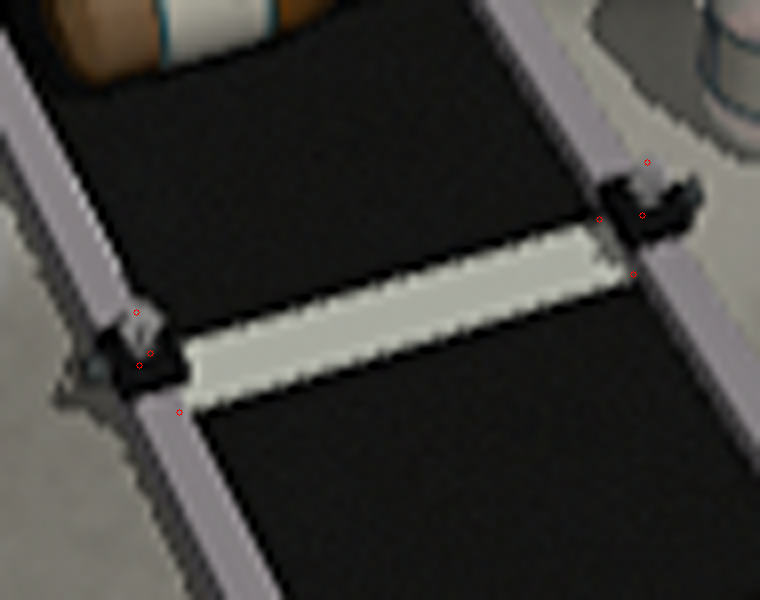

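```bash
python3 go.py .5342 .0161 .084
```

```text
shift tool [ 0.0024  0.0727 -0.1824] turn -0.0011 [[0.99, -0.001, 0.142], [-0.142, -0.001, 0.99], [-0.0, -1.0, -0.001]]
```

>>> play_rows:
  motion:
    - [[0.002, 0.0, -0.045, 0, 0], [0.002, 0.0, -0.09, 0, 0], [0.002, 0.02, -0.135, 0, 0], [0.002, 0.04, -0.175, 0, 0], [0.002, 0.055, -0.182, 0, 0]]

```text
t: 13.25
position: [0.5327, 0.0115, 0.1013]
ee_rot: [-90.1, 0.0, -8.5]
contact_force: [0.8, -0.0, -0.1]
width: 0.0006
```

>>> play_rows:
  motion:
    - [[0, 0.01, 0, 0, 0], [0, 0.017, 0, 0, 0], [0, 0.018, 0, 0, 0], [0, 0.018, 0, 0, 0]]

```text
t: 13.65
position: [0.5345, 0.0187, 0.084]
ee_rot: [-90.0, -0.0, -8.0]
contact_force: [0.3, 0.2, 0.1]
width: 0.0008
```

```bash
python3 go.py .5342 .0161 .0772
```

```text
shift tool [ 0.      0.0068 -0.0027] turn 0.0012 [[0.99, 0.0, 0.14], [-0.14, 0.0, 0.99], [0.0, -1.0, 0.0]]
```

>>> play_rows:
  motion:
    - [[0, 0.005, -0.002, 0, 0], [0, 0.0068, -0.002, 0, 0], [0, 0.007, -0.005, 0, 0], [0, 0.007, -0.011, 0, 0], [0, 0.007, -0.018, 0, 0]]

```text
t: 14.15
position: [0.5323, 0.0004, 0.0775]
ee_rot: [-90.0, -0.1, -8.1]
contact_force: [-1.2, 0.4, 8.7]
width: 0.0004
```

>>> play_rows:
  motion:
    - [[0, 0, -0.006, 0, 0], [0, 0, -0.01, 0, 0], [0, 0, -0.0125, 0, 0], [0, 0, -0.013, 0, 0], [0, -0.01, -0.013, 0, 0]]

```text
t: 14.65
position: [0.5291, -0.0127, 0.0862]
ee_rot: [-90.0, 0.1, -8.1]
contact_force: [-0.3, 0.9, 0.3]
width: 0.0006
```

>>> play_rows:
  motion:
    - [[0, -0.03, 0.01, 0, 0], [0, -0.06, 0.055, 0, 0], [0, -0.06, 0.1, 0, 0], [0, -0.06, 0.145, 0, 0], [0, -0.06, 0.18, 0, 0]]

```text
t: 15.15
position: [0.5552, 0.1688, 0.1479]
ee_rot: [-89.9, -0.0, -8.0]
contact_force: [0.3, -0.1, -0.4]
width: 0.0002
```

```bash
python3 look.py 0.549 -0.009 11; python3 look.py 0.549 -0.009 12; python3 go.py .5475 .1226 .077; python3 -c "
from station import *
import cv2
b=cv2.imread('pics/top12.png')[150:255,165:345]
cv2.imwrite('pics/c12.png',cv2.resize(b,(720,420),interpolation=cv2.INTER_CUBIC))
"
```

```text
top mid 0.5502 -0.0090 yaw -7.62 rc 0.0180 rel bar u 0.0031 v 0.0011 64.03921568627452 1033
scene mid 0.5498 -0.0103 yaw -6.47 rc 0.0192 rel bar u 0.0030 v -0.0003 71.78823529411764 1181
both mid 0.5501 -0.0093 yaw -7.55 rc 0.0189 rel bar u 0.0032 v 0.0007 150.12549019607843
15.35
top mid 0.5497 -0.0083 yaw -7.55 rc 0.0181 rel bar u 0.0026 v 0.0017 48.733333333333334 1054
scene mid 0.5498 -0.0102 yaw -8.65 rc 0.0195 rel bar u 0.0030 v -0.0002 66.77254901960785 1185
both mid 0.5503 -0.0089 yaw -7.53 rc 0.0182 rel bar u 0.0033 v 0.0011 143.21960784313725
15.55
shift tool [-0.0018  0.0701 -0.0421] turn -0.0018 [[0.99, -0.0, 0.143], [-0.143, -0.0, 0.99], [0.0, -1.0, -0.0]]
```

View pics/c12.png

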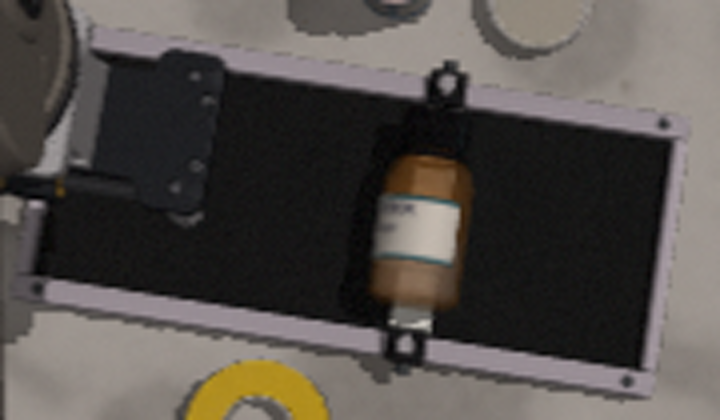

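```bash
python3 - <<'E'
from fit import *
from scipy.ndimage import map_coordinates
im=np.mean([camera("top").astype(float) for _ in range(3)],0); m=camera_model("top")
# profiles across v at z=.033 plane, for several u relative to BAR, referenced to BAR; 
v=np.arange(-.034,.0341,.002)
for u in (-.045,-.035,-.025,-.015,-.005,.005):
    P=BAR+u*ex+v[:,None]*ey; q=proj(m,P)
    g=[map_coordinates(im[:,:,c],[q[:,1],q[:,0]],order=1) for c in range(3)]
    print(u,np.array(g[0]).round().astype(int).tolist())
for u in (-.073,.073):
    P=BAR+u*ex+[0,0,.006]+v[:,None]*ey;q=proj(m,P)
    print("post",u,map_coordinates(im.mean(2),[q[:,1],q[:,0]],order=1).round().astype(int).tolist())
print((v*1000).round().astype(int).tolist())
# expected silhouette edges of r=25 cylinder at v=0
d=np.hypot(*(m['eye']-BAR)[[1,2]])
c=m['eye']-BAR; print("cam v",c@ey,c[2])
E
```

```text
-0.045 [22, 21, 22, 23, 21, 41, 56, 65, 73, 79, 83, 87, 98, 107, 111, 113, 114, 114, 113, 114, 115, 113, 106, 95, 88, 84, 78, 73, 61, 42, 25, 15, 11, 11, 11]
-0.035 [22, 22, 22, 22, 24, 35, 53, 71, 81, 88, 94, 104, 114, 122, 129, 133, 133, 132, 131, 131, 130, 126, 114, 103, 96, 91, 85, 78, 67, 47, 24, 13, 12, 12, 11]
-0.025 [22, 22, 22, 22, 22, 36, 56, 70, 84, 102, 104, 99, 98, 104, 107, 106, 101, 89, 87, 90, 98, 101, 99, 98, 93, 88, 87, 88, 88, 77, 49, 22, 14, 10, 10]
-0.015 [20, 21, 21, 20, 21, 35, 52, 68, 114, 163, 180, 184, 188, 191, 193, 194, 193, 189, 186, 182, 176, 171, 165, 159, 151, 141, 126, 113, 102, 86, 63, 32, 12, 12, 13]
-0.005 [21, 21, 22, 22, 21, 29, 51, 61, 104, 151, 176, 184, 188, 191, 193, 193, 192, 188, 186, 181, 175, 169, 163, 156, 149, 140, 128, 115, 102, 85, 59, 29, 12, 12, 11]
0.005 [21, 22, 21, 21, 22, 33, 52, 62, 76, 131, 144, 152, 165, 178, 185, 183, 173, 169, 167, 167, 162, 152, 143, 124, 109, 96, 85, 73, 69, 68, 54, 31, 15, 12, 13]
post -0.073 [146, 146, 145, 146, 144, 144, 145, 145, 145, 145, 145, 125, 71, 22, 29, 77, 122, 138, 139, 105, 52, 20, 32, 67, 92, 130, 144, 144, 144, 145, 145, 145, 145, 145, 145]
post 0.073 [137, 137, 138, 139, 143, 142, 138, 137, 139, 143, 140, 119, 69, 29, 25, 82, 127, 137, 129, 104, 55, 18, 37, 70, 111, 134, 142, 144, 143, 138, 138, 144, 144, 143, 143]
[-34, -32, -30, -28, -26, -24, -22, -20, -18, -16, -14, -12, -10, -8, -6, -4, -2, 0, 2, 4, 6, 8, 10, 12, 14, 16, 18, 20, 22, 24, 26, 28, 30, 32, 34]
cam v -0.03221345055754282 0.9429079531331859
```

```bash
python3 look.py 0.55 -0.009 13
```

```text
top mid 0.5499 -0.0081 yaw -6.68 rc 0.0177 rel bar u 0.0028 v 0.0019 76.97647058823529 1017
scene mid 0.5502 -0.0100 yaw -7.73 rc 0.0176 rel bar u 0.0033 v 0.0001 81.1450980392157 1103
both mid 0.5502 -0.0090 yaw -6.94 rc 0.0172 rel bar u 0.0032 v 0.0010 174.74117647058824
15.9
```

View pics/scene13.png

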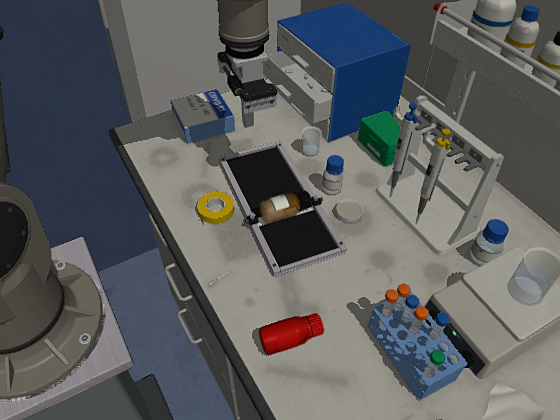

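The bottle is at rest between the posts, around (280,208). The tape, upright bottle, beaker and dish are where they were, and the gripper is clear, so I'm handing the job in.

```bash
python3 -c "
from station import *
print(close_job()); s=get_state(); print(s['t'],s['contact_force'])"
```

```text
the job is handed in; nothing more can be done
None
the job is handed in; nothing more can be done
```

The brown bottle now lies over the light bar, in line with the two pointer posts, and I handed the job in at about 16 s. I rolled it there with eight short strokes of the closed fingertips on top of its body. I then lifted the arm clear.

**Position along the tray:** the last checks put the bottle's middle line about 1 mm from the line between the posts. The top camera's fit gave 1.1 to 1.9 mm and the scene camera's gave −0.3 to 0.1 mm. A direct edge profile in the top picture gave about 0.7 mm.

**Other offsets:** the bottle sits about 3 mm towards the cap end along its own axis, about 2 mm of which it drifted during the rolling. Its heading is within 1 to 2° of the tray's x axis.

**At rest and clear:** four looks spread over about 0.5 s agreed on the position to within about 1 mm. In the last picture the bystanders were where they had been.

**Contact force:** it was about 10 N or less in most readings, with one peak of about 31 N straight down through the fingertips as they came down for the second stroke.

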